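# Clip the soil tin into the penetrometer and guide the plunger over it

## Robot

A 7-joint arm with a two-finger parallel gripper is mounted at the origin on a cart in front of the work surface, level with it; the furniture and walls round the work are solid. World frame = base frame: x ahead of the robot, y to its left, z up, the work surface at z = 0. Lengths are in m, angles in rad, forces in N, time in s.
With the tool pointing down it reaches from about 0.4 to 0.85 m from the base axis. Payload 10.4 kg.
Tool frame: the origin (TCP) lies midway between the tips of the shut fingers; the grasp point (between the pads) lies 19 mm behind it; z points along the fingers, y is the line along which they close (so a half turn about z gives the same grasp; the last joint's range is limited). The gripper opens to 85 mm and grips with 20 to 120 N. Pads are 22 mm wide; open, the fingers measure 114 mm over their backs; the gripper's body (76 mm by 85 mm) begins 54 mm behind the grasp point. The pads swing forward as they close: fully open they stand 13 mm farther back than shut.
Start: joints at [-1.222, 0.332, -0.065, 1.46, 0.022, 1.35, -0.088], TCP at [0.227, 0.582, 0.231] pointing down, gripper open.
Joint ranges: [-2.6, 2.6], [-0.5, 2.12], [-1.47, 1.34], [0.16, 2.42], [-1.27, 4.41], [0.06, 2.06], [-2.6, 2.6]. Speed limits (rad/s): [2.22, 2.22, 2.79, 2.79, 3.14, 3.14, 3.14].

## Interface

Orientations are given as a unit quaternion [x, y, z, w].
In Python, from workcell import get_obs, camera, camera_params, hand_in gives the robot as it stands.
- The arm moves only by the tool carry_out, never from a script. Its argument "commands" is a list that holds one entry, the list of rows, each a list of 6 numbers: the shift along the tool's x, y, z in units of 40 mm (1.0 is 40 mm), then the turn, a rotation vector about the tool's x, y, z in units of 6 degrees (1.0 is 6 degrees). In form: [[[x, y, z, ax, ay, az], ...]]. A call has 1 to 20 rows; each row shifts and turns the commanded pose from where the row before left it, along the tool's axes as they then stand; what a row does not reach is not made up. A row lasts 1/12 s, in which the tool goes at most 41.7 mm and 7.16 degrees, less where a joint would pass 70% of its speed; a pose out of reach is approached as far as the arm can. A call is refused whole if a number of a shift passes 1 or a number of a turn 1, either way. A call with a gripper value outside its range is refused whole. "hand" is the closure, from -1 (fully open) to 1 (shut), set as the call begins (left out, the last holds). The fingers move at their own pace and stop on an object; "force" is the grip in N (left out, the last holds). Time passes only in rows, so rows that do not move let the fingers close. It gives the time, the measured TCP pose, the force, the opening and the grip force at its end, in the units of the state.
- get_obs(): the state, without advancing time (a new reading comes with each control period).
- camera(name): name is "side" or "top" or "wrist"; returns the picture (420x560x3 uint8, red, green, blue); there is no depth.
- camera_params(name): a dict with "mtx" (3x3 intrinsics, pixels), "k1" (the pictures are not rectified: a ray, as slopes to the right and down, at radius r is drawn at 1 + k1 r^2 times it, then the intrinsics apply), "R" (3x3) and "t" (3): a world point X has camera coordinates R X + t. Camera axes: x right, y down, z forward; pixel columns grow to the right and rows downward; lengths in m; the calibration is good to about 2 mm. A picture is of the moment at which its call begins: read the wrist's pose just before it. camera_params takes no time and is no camera call; for the wrist camera it gives the pose at the moment of the call.
- hand_in(): hands the job in; it is judged then, once.
The state is a dict: "clock": time; "joint_pos": joint angles; "joint_velocities": joint speeds; "tau": joint torques, N m; "position": TCP position; "ee_rot": TCP orientation; "ft_force": force on the tool from outside, world axes, zero at the start; "torque": the same for the moment, N m; "grip_width": opening from 0.0 (shut) to 1.0 (fully open); "grasp_force": force on a finger pad.
Only numpy, scipy, OpenCV 4.12 (cv2) and the standard library are available. Lean on these libraries where they do the work, as an engineer would, in place of code of your own. Each camera call takes 0.05 s, during which the arm holds its last target. There are 200 camera calls.

## Task

Set up the plunger penetrometer for a reading. Stand the open tin of soil on the front of the stand's base plate and push it under the guide arms until the two sprung jaws snap round it and hold it against the back stops; then take the red-knobbed plunger from the wooden rack and thread it straight down, without forcing it, through the upper and then the lower guide eye. Finish still holding the plunger by its knob, upright and steady through both eyes, with its flat end just inside the mouth of the tin, a few millimetres below the rim and clear of the soil; do not tip the tin, and leave the blue-knobbed needle, the lidded tin and the brown bottle where they are.

Things in the scene. Friction and masses are not known exactly. Their poses are not given: they have to be found in the camera images.
- seat (a point): Where the plunger axis meets the top of the stand's base plate: the tin must end up standing here. x points from the loading side (front, towards the robot) to the column, z up; the stand may be turned about z. Two rubber back stops touch the tin from behind when it is home.
- apron (a point): Clear front part of the base plate, on its top, 75 mm before (-x of) the seat: room to stand the tin before pushing it along the stand's +x. Axes as the seat. The guide arms overhang the seat (underside of the lower one 58 mm above the plate, fronts 15 mm before the axis), so push from the front with the gripper leaning back (some 30 degrees) to stay clear of them.
- upper_mouth (a point): Centre of the top of the upper guide eye: a flared brass mouth 20 mm wide, 5 mm deep, that narrows to a straight vertical bore of 13 mm, the eye being 19 mm tall in all. Axes as the seat.
- lower_mouth (a point): Centre of the top of the lower guide eye, the same in size, on the same vertical axis, 60 mm below the upper mouth.
- jaw_left (a joint): Left sprung jaw of the tin clip (at +y of the seat), on an upright pin: 0 shut with no tin, 0.03 to 0.07 rad shut on the tin, about 0.15 as the tin passes its white roller. It gives way as the tin is pushed in (some 10 N for both) and springs back. With no tin the rollers stand 19 mm before the seat, some 40 mm apart; flared lips reach to 36 mm before it.
- jaw_right (a joint): Right sprung jaw (at -y of the seat), mirror image of the left one, same values.
- tin_mid (a point): Open round aluminium tin with brown soil in it, 59 mm across, 36 mm tall, about 0.1 to 0.17 kg; the point is its centre, half-way up, z along its axis. Another, lidded tin stands near.
- tin_rim (a point): Centre of the open tin's mouth, level with its rim (18 mm above tin_mid). The soil lies about 20 mm below the rim, its highest crumbs 17 mm.
- plunger_knob (a point): Centre of the red fluted knob of the plunger, 24 mm across and 28 mm tall, the place to grip. Below it a brass collar 18 mm across and 12 mm tall, then a steel rod of 10 mm, 122 mm long, with a flat chamfered end. z runs up along the rod. About 0.08 to 0.17 kg. It starts hanging upright by its collar in a hole of the rack.
- plunger_tip (a point): Flat lower end of the plunger, 148 mm below the centre of its knob.
- rack: Wooden rack, fixed, 112 mm long along its y, 74 mm wide, 140 mm tall, origin on the bench under its middle. The two plungers hang in its top board 28 mm either side of the middle along its y, their collars on the board.
- needle_knob (a point): Centre of the blue knob of the needle that hangs in the other hole of the rack; same knob, to be left alone.
- lidded_tin: Closed aluminium tin with a lid, 64 mm across, 42 mm tall, origin at its underside; to be left alone.
- bottle: Brown reagent bottle with a white cap, 47 mm across, 87 mm tall, origin at its underside, behind the stand; to be left alone.
- stand: Penetrometer stand, fixed: grey base plate 212 x 116 x 8 mm, from 112 mm before the plunger axis to 100 mm behind it; steel column (r 9 mm) 72 mm behind the axis, top 158 mm above the bench; two short blue guide arms one above the other. Origin on the bench below the seat (8 mm lower), same axes.
- tin: The open tin of soil; origin at the centre of its underside.
- plunger: The red-knobbed plunger; origin at its flat lower end.
Things that resemble listed ones, but are neither listed nor needed, are in the scene too. Leave any purple or turquoise look-alike of the tin alone.

How it is judged:
On the way, in this order (a step that is already met when the one before it is completed fails the run):
1. the open tin stands in the clip against its back stops with both sprung jaws shut on it, and the fingers are off it (horizontal distance between tin_mid and seat below 0.005 m and z of tin_mid in the frame of seat below 0.021 m and angle between tin_mid's own z axis and vertical below 0.06 rad and value of joint jaw_left between 0.01 and 0.12 rad and value of joint jaw_right between 0.01 and 0.12 rad and contact force between the fingers and tin below 0.1 N), for 0.2 s.
2. the plunger's end has entered the upper guide eye from above and is not yet in the lower one (horizontal distance between plunger_tip and upper_mouth below 0.005 m and z of plunger_tip in the frame of upper_mouth below -0.006 m and z of plunger_tip in the frame of lower_mouth above -0.002 m), for 0.06 s.
At the end, for the whole second after the job is handed in: Tin within 5 mm of the seat, both jaws shut on it; plunger upright within 0.05 rad through both eyes, its flat end 0 to 13 mm below the tin's rim (soil from 17 mm), gripped by the fingers (over 1 N), still, not touching the tin (horizontal distance between tin_mid and seat below 0.005 m and z of tin_mid in the frame of seat below 0.021 m and angle between tin_mid's own z axis and vertical below 0.06 rad and value of joint jaw_left between 0.01 and 0.12 rad and value of joint jaw_right between 0.01 and 0.12 rad and horizontal distance between plunger_tip and seat below 0.006 m and horizontal distance between plunger_knob and upper_mouth below 0.006 m and angle between plunger_knob's own z axis and vertical below 0.05 rad and z of plunger_tip in the frame of tin_rim between -0.013 and 0 m and contact force between the fingers and plunger above 1 N and contact force between plunger and tin below 0.2 N and linear speed of plunger below 0.01 m/s); the arm keeps its last pose, push and grip.
It fails at once if the open tin is tipped (angle between tin_mid's own z axis and vertical above 0.5 rad).
It fails at once if the plunger is pushed into the soil (z of plunger_tip in the frame of tin_rim below -0.017 m and horizontal distance between plunger_tip and tin_rim below 0.025 m).
It fails at once if the plunger is forced against the stand (over 30 N) (contact force between plunger and stand above 30 N).
It fails at once if the needle, the lidded tin or the bottle is moved by more than 25 mm (distance of any of needle_knob, lidded_tin, bottle from where it was at the start of the episode above 0.025 m).
It also fails if it takes over 72 s, if anything falls off the work surface, if the arm or the gripper's body presses on something with over 40 N, if the wrist force passes 120 N, or if a joint passes its speed limit or range.

## Working session

There is one attempt and no reset: what is moved stays moved. The work goes in short steps, Python scripts to look and compute and a tool call to move; the robot and the scene stay as the last step left them, time stands still between calls to the robot, and variables do not carry over. Pictures are saved under pics/ and viewed, at most 10 in all, crops included, and the job is handed in when it is done.

Besides the shell and the picture viewer there is one more tool, called after "Call:" by a JSON object that holds its "api" and its "payload". carry_out: Moves the arm, as the interface text tells. Its arguments: {"type":"object","properties":{"commands":{"type":"array"},"hand":{"type":"number"},"force":{"type":"number"}},"required":["commands"]}

```bash
mkdir -p pics; ls
python3 - <<'E'
from workcell import *
import cv2,numpy as np
print(get_obs())
for n in("side","top","wrist"):
    p=camera_params(n);print(n,p)
    cv2.imwrite(f"pics/{n}0.png",camera(n)[:,:,::-1])
E
```

```text
pics
{'clock': 0.0, 'joint_pos': array([-1.22157756,  0.3328983 , -0.06470999,  1.46094559,  0.02157796,
        1.34989314, -0.08853378]), 'joint_velocities': array([-0.00028491, -0.0008031 ,  0.00018821, -0.00077187,  0.00117364,
        0.00055437,  0.0004596 ]), 'tau': array([ 8.31738653e-04, -6.25455379e+01,  4.98559582e-02, -3.91595578e+01,
        1.63378625e-02,  1.02359679e-02, -4.45629189e-05]), 'position': array([0.22692468, 0.58194406, 0.23049741]), 'ee_rot': array([ 1.84844259e-01,  9.82767559e-01, -7.16043748e-04, -1.13311281e-04]), 'ft_force': array([-0.55323818, -0.34840397,  0.28267797]), 'torque': array([ 0.02398241, -0.02879771,  0.0082008 ]), 'grasp_force': 0.0, 'grip_width': 1.0003627803201083}
side {'mtx': array([[473.04960781,   0.        , 280.03386587],
       [  0.        , 473.04960781, 204.11071102],
       [  0.        ,   0.        ,   1.        ]]), 'k1': -0.13247122524981733, 'R': array([[-0.85577475, -0.51733094, -0.00427465],
       [-0.16974487,  0.28857993, -0.94228886],
       [ 0.48870876, -0.80566142, -0.33477369]]), 't': array([0.55436189, 0.21546055, 1.05118397])}
top {'mtx': array([[406.21695757,   0.        , 271.49381144],
       [  0.        , 406.21695757, 211.43559318],
       [  0.        ,   0.        ,   1.        ]]), 'k1': -0.002696528457992222, 'R': array([[ 0.02360838, -0.9996204 , -0.01420192],
       [-0.99851715, -0.02288054, -0.04939625],
       [ 0.04905255,  0.01534703, -0.99867828]]), 't': array([0.06582754, 0.61120821, 1.09733901])}
wrist {'mtx': array([[308.5226766 ,   0.        , 278.41730231],
       [  0.        , 308.5226766 , 213.94391696],
       [  0.        ,   0.        ,   1.        ]]), 'k1': -0.035904509356134734, 'R': array([[ 0.36341908,  0.93162452, -0.00152574],
       [ 0.88316727, -0.34399407,  0.31887875],
       [ 0.29655042, -0.11723411, -0.94779429]]), 't': array([-0.62544928, -0.04098839,  0.3807048 ])}
```

View pics/top0.png

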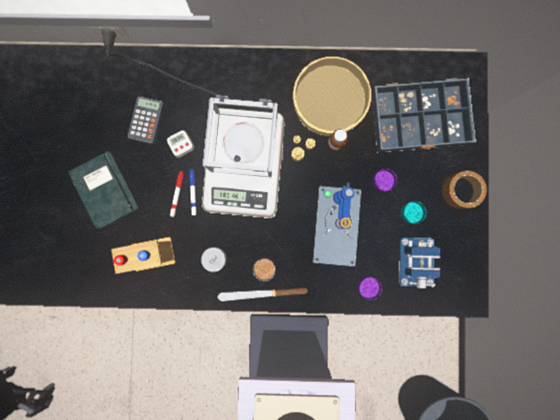

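View pics/side0.png

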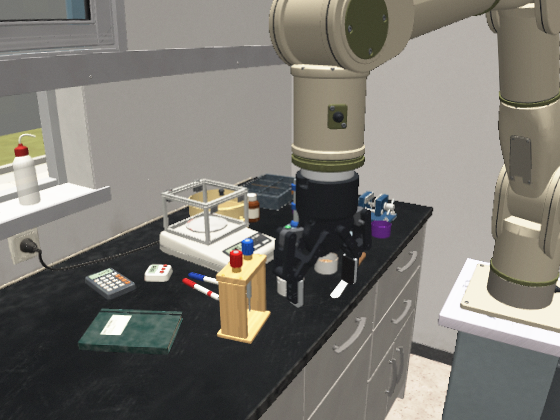

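The top view shows the tin of soil at (264,269), the stand at (337,225) with its guide eye near (346,223), the rack at (143,257) with the red knob at (120,260), and the lidded tin at (213,259). Next I'll enlarge these areas.

```bash
cat > h.py <<'E'
from workcell import *
import cv2,numpy as np
def ray(n,u,v,P=None):
    p=P or camera_params(n);K=p["mtx"];d=np.array([(u-K[0,2])/K[0,0],(v-K[1,2])/K[1,1]]);s=d.copy()
    for _ in range(20): s=d/(1+p["k1"]*(s@s))
    R=p["R"];return -R.T@p["t"], R.T@np.array([*s,1])
def atz(n,u,v,z,P=None):
    o,d=ray(n,u,v,P);return o+d*(z-o[2])/d[2]
def proj(n,X,P=None):
    p=P or camera_params(n);c=p["R"]@np.array(X)+p["t"];s=c[:2]/c[2];s=s*(1+p["k1"]*(s@s));return p["mtx"][:2,:2]@s+p["mtx"][:2,2]
E
python3 - <<'E'
import cv2,numpy as np
a=cv2.imread("pics/top0.png")
c=lambda r,col,h,w,s:cv2.resize(a[r:r+h,col:col+w],None,fx=s,fy=s,interpolation=cv2.INTER_CUBIC)
A=c(180,300,95,75,6); # 450x570
B=c(235,105,45,85,4); C=c(235,195,55,85,4)
o=np.zeros((570,800,3),np.uint8); o[:,:450]=A; o[0:180,455:795]=B; o[200:420,455:795]=C
cv2.imwrite("pics/crop0.png",o)
E
```

```text
(no output)
```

View pics/crop0.png

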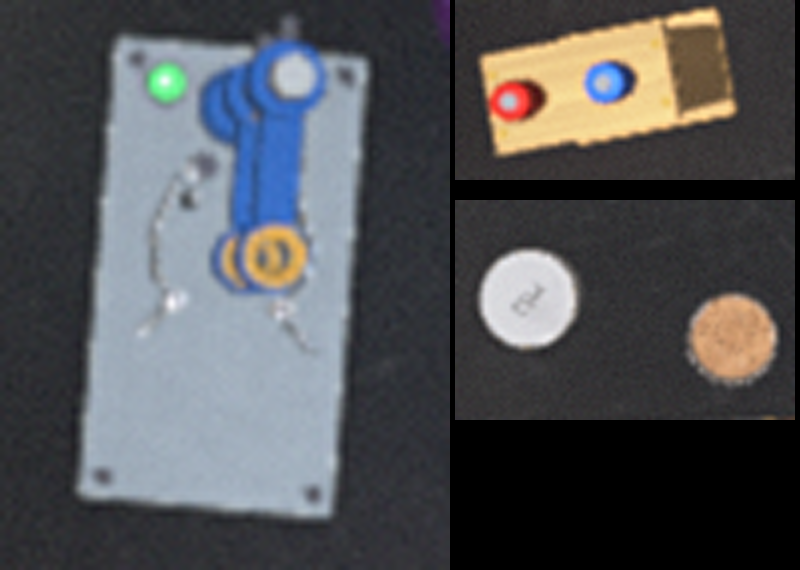

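Run:
```python
from h import *
np.set_printoptions(precision=4,suppress=True)
f=lambda x,y,r,c,s:(c+(x+.5)/s-.5,r+(y+.5)/s-.5)
S=lambda x,y,z:atz("top",*f(x,y,180,300,6),z)
c=[S(117,38,.008),S(368,60,.008),S(330,517,.008),S(79,493,.008)]
for q in c:print("corner",q)
print(np.linalg.norm(c[0]-c[3]),np.linalg.norm(c[1]-c[2]),np.linalg.norm(c[0]-c[1]),np.linalg.norm(c[3]-c[2]))
ax=(c[0]+c[1]-c[2]-c[3])[:2];yaw=np.arctan2(ax[1],ax[0]);ax/=np.linalg.norm(ax)
wy=((c[0]+c[3]-c[1]-c[2])[:2]);print("yaw",yaw,np.arctan2(-wy[0],wy[1]))
m=sum(c)/4;print("centre",m,"seat",m[:2]+ax*.006)
for z in(.135,.145,.15):print("eye",z,S(275,258,z))
print("low eye",S(232,262,.085))
B=lambda x,y,z:atz("top",*f(x,y,235,105,4),z)
print("red",B(510-455,100,.180),"blue",B(607-455,82,.180))
r=[B(x-455,y,.14) for x,y in((481,57),(718,10),(735,115),(497,155))]
for q in r:print("rack",q)
C=lambda x,y,z:atz("top",*f(x,y,235,195,4),z)
print("tin",C(733-455,338-200,.040),C(733-455-43,338-200,.04),"lid",C(529-455,299-200,.042))
for n,X in(("redc",B(510-455,100,.180)-[0,0,.014]),):print(n,proj("side",X))
```

```text
corner [ 0.6835 -0.0496  0.008 ]
corner [ 0.6758 -0.165   0.008 ]
corner [ 0.4665 -0.1504  0.008 ]
corner [ 0.4746 -0.036   0.008 ]
0.20930990025574142 0.20983716140783945 0.11558865957050815 0.11463207225901455
yaw -0.06724441192982648 -0.0681798613165539
centre [ 0.5751 -0.1003  0.008 ] seat [ 0.5811 -0.1007]
eye 0.135 [ 0.5806 -0.1025  0.135 ]
eye 0.145 [ 0.5803 -0.1008  0.145 ]
eye 0.15 [ 0.5802 -0.1     0.15  ]
low eye [ 0.5798 -0.0926  0.085 ]
red [0.4807 0.4322 0.18  ] blue [0.4925 0.3757 0.18  ]
rack [0.5031 0.4667 0.14  ]
rack [0.5352 0.3228 0.14  ]
rack [0.4719 0.3101 0.14  ]
rack [0.4441 0.4543 0.14  ]
tin [0.4542 0.0956 0.04  ] [0.4535 0.1243 0.04  ] lid [0.4768 0.2321 0.042 ]
redc [236.5886 258.7316]
```

Call:
{"api": "carry_out", "payload": {"commands": [[[0,0,0,0,0,-0.725],[0,0,0,0,0,-0.725],[0,0,0,0,0,-0.725],[0,0,0,0,0,-0.725],[-0.4,-0.73,0,0,0,0],[-0.4,-0.73,0,0,0,0],[-0.4,-0.73,0,0,0,0],[-0.4,-0.73,0,0,0,0],[-0.4,-0.73,0,0,0,0],[-0.4,-0.73,0,0,0,0],[-0.4,-0.73,0,0,0,0],[-0.4,-0.73,0,0,0,0],[-0.4,-0.73,0,0,0,0],[-0.4,-0.73,0,0,0,0],[-0.4,-0.73,0,0,0,0],[-0.4,-0.73,0,0,0,0],[-0.4,-0.73,0,0,0,0],[-0.4,-0.73,0,0,0,0],[-0.4,-0.73,0,0,0,0],[-0.4,-0.73,0,0,0,0]]], "hand": -1}}

```text
clock: 1.82
position: [0.4509, 0.0971, 0.2313]
ee_rot: [0.034, 0.999, 0.0, 0.0]
ft_force: [1.9, 0.8, 0.9]
grip_width: 1.0
grasp_force: 0.0
```

```bash
cat >> h.py <<'E'
from scipy.spatial.transform import Rotation as Ro
YAW=-.0677
def togo(target,yaw=YAW):
    o=get_obs();R=Ro.from_quat(o["ee_rot"]);G=Ro.from_matrix(np.array([[-np.cos(yaw),-np.sin(yaw),0],[-np.sin(yaw),np.cos(yaw),0],[0,0,-1]]))
    print("t",round(o["clock"],2),"pos",o["position"].round(4),"f",o["ft_force"].round(1),"shift units",(R.inv().apply(np.array(target)-o["position"])/.04).round(3),"turn units",np.rad2deg((R.inv()*G).as_rotvec()/6).round(3))
E
python3 - <<'E'
from h import *
togo([.454,.096,.1]);print(camera_params("wrist"))
cv2.imwrite("pics/w1.png",camera("wrist")[:,:,::-1])
E
```

```text
t 1.82 pos [0.4509 0.0971 0.2313] f [1.9 0.8 0.9] shift units [-0.078 -0.024  3.283] turn units [ 0.003  0.001 -0.004]
{'mtx': array([[308.5226766 ,   0.        , 278.41730231],
       [  0.        , 308.5226766 , 213.94391696],
       [  0.        ,   0.        ,   1.        ]]), 'k1': -0.035904509356134734, 'R': array([[ 6.81930006e-02,  9.97672042e-01, -4.59766085e-04],
       [ 9.45641487e-01, -6.44897081e-02,  3.18752657e-01],
       [ 3.17980964e-01, -2.21714740e-02, -9.47837820e-01]]), 't': array([-0.12880142, -0.4614597 ,  0.23909665])}
```

View pics/w1.png

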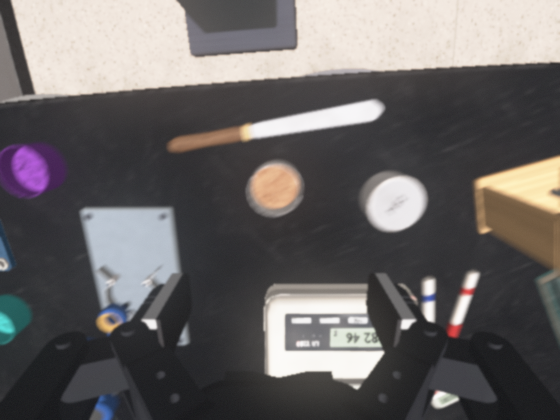

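The wrist view shows the tin's rim centred near (275,188), about 57 px across. The stand's front plate corners are at (81,208) and (172,207).

Run:
```python
from h import *
np.set_printoptions(precision=4,suppress=True)
for u,v,z in((275,188,.036),(247,188,.036),(304,188,.036),(81,208,.008),(172,207,.008),(397,201,.042)):print(u,v,atz("wrist",u,v,z))
# expected front corners from the top view
print(proj("wrist",[.4746,-.036,.008]),proj("wrist",[.4665,-.1504,.008]))
a=cv2.imread("pics/w1.png");g=cv2.cvtColor(a,6)
c=cv2.resize(a[150:230,235:315],None,fx=6,fy=6,interpolation=2);t=cv2.imread("pics/top0.png")
d=cv2.resize(t[253:287,248:282],(480,480),interpolation=2)[:, :318]
cv2.imwrite("pics/c2.png",np.hstack([c,d]))
```

```text
275 188 [0.454  0.0876 0.036 ]
247 188 [0.4517 0.0562 0.036 ]
304 188 [0.4565 0.1201 0.036 ]
81 208 [ 0.4679 -0.1599  0.008 ]
172 207 [ 0.4754 -0.0434  0.008 ]
397 201 [0.4776 0.2233 0.042 ]
[177.7318 205.9455] [ 87.8729 206.3702]
```

View pics/c2.png

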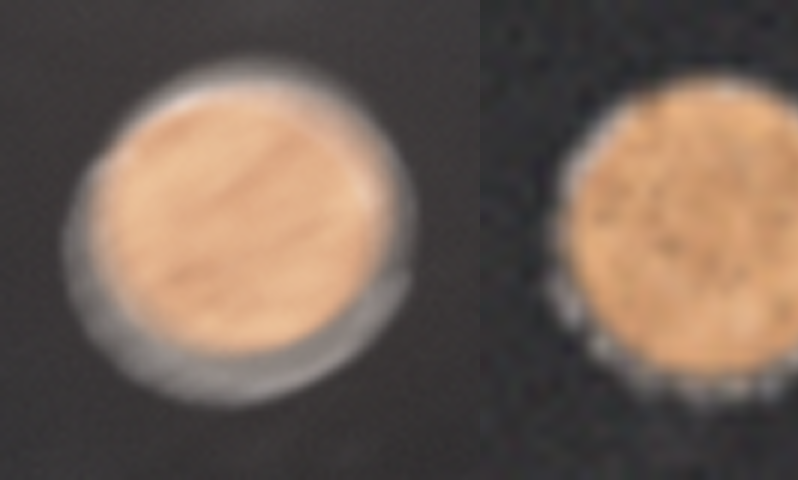

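The second script read the wrist pose after the arm had settled further, so its positions are off. I'll measure again now that it is still, using the soil blob in both views.

Run:
```python
from h import *
np.set_printoptions(precision=4,suppress=True)
P=camera_params("wrist");togo([.454,.096,.1])
im=camera("wrist")[:,:,::-1].copy();cv2.imwrite("pics/w2.png",im)
def blob(a,x0,y0,x1,y1):
    h=cv2.cvtColor(a[y0:y1,x0:x1],cv2.COLOR_BGR2HSV);m=((h[...,1]>70)&(h[...,2]>90)).astype(np.uint8)
    M=cv2.moments(cv2.morphologyEx(m,cv2.MORPH_CLOSE,np.ones((3,3))),True);return x0+M["m10"]/M["m00"],y0+M["m01"]/M["m00"],M["m00"]
b=blob(im,230,150,330,240);print(b,atz("wrist",b[0],b[1],.016,P))
t=blob(cv2.imread("pics/top0.png"),248,252,282,286);print(t,atz("top",t[0],t[1],.016))
# knob colour blobs in top
```

```text
t 1.87 pos [0.4532 0.0906 0.2315] f [ 0.9 -6.8  0.1] shift units [-0.004  0.14   3.286] turn units [-0.014  0.014 -0.071]
(283.3910795087266, 182.67679379444087, 1547.0) [0.4532 0.0973 0.016 ]
(263.96060606060604, 269.0212121212121, 330.0) [0.4522 0.0968 0.016 ]
```

Call:
{"api": "carry_out", "payload": {"commands": [[[0,0,0.5,0,0,0],[0,0,0.5,0,0,0],[0,0,0.5,0,0,0],[0,0,0.5,0,0,0],[0,0,0.5,0,0,0],[0,0,0.5,0,0,0],[0,0,0.3,0,0,0],[0,0,0,0,0,0],[0,0,0,0,0,0],[0,0,0,0,0,0],[0,0,0,0,0,0],[0,0,0,0,0,0]]]}}

```text
clock: 2.92
position: [0.4512, 0.0991, 0.1002]
ee_rot: [0.034, 0.999, 0.0, 0.001]
ft_force: [0.3, 0.2, -0.2]
grip_width: 0.999
grasp_force: 0.0
```

```bash
python3 -c "
from h import *
togo([.4528,.097,.006])"
```

```text
t 2.92 pos [0.4512 0.0991 0.1002] f [ 0.3  0.2 -0.2] shift units [-0.04  -0.052  2.355] turn units [ 0.009  0.013 -0.004]
```

Call:
{"api": "carry_out", "payload": {"commands": [[[-0.04,-0.05,0.4,0,0,0],[0,0,0.4,0,0,0],[0,0,0.4,0,0,0],[0,0,0.4,0,0,0],[0,0,0.4,0,0,0],[0,0,0.2,0,0,0],[0,0,0.1,0,0,0],[0,0,0.05,0,0,0],[0,0,0,0,0,0],[0,0,0,0,0,0]]]}}

```text
clock: 3.75
position: [0.4527, 0.0969, 0.006]
ee_rot: [0.034, 0.999, 0.0, 0.001]
ft_force: [-0.3, 0.3, 0.2]
grip_width: 1.003
grasp_force: 0.0
```

Call:
{"api": "carry_out", "payload": {"commands": [[[0,0,0,0,0,0],[0,0,0,0,0,0],[0,0,0,0,0,0],[0,0,0,0,0,0],[0,0,0,0,0,0],[0,0,0,0,0,0],[0,0,0,0,0,0],[0,0,0,0,0,0],[0,0,0,0,0,0],[0,0,0,0,0,0],[0,0,0,0,0,0],[0,0,0,0,0,0]]], "hand": 1, "force": 30}}

```text
clock: 4.75
position: [0.4525, 0.0968, 0.006]
ee_rot: [0.034, 0.999, 0.0, 0.0]
ft_force: [-2.1, -0.4, 6.3]
grip_width: 0.661
grasp_force: 31.1
```

```bash
python3 -c "
from h import *
togo([.506,-.096,.07])"
```

```text
t 4.75 pos [0.4525 0.0968 0.006 ] f [-2.1 -0.4  6.3] shift units [-1.664 -4.718 -1.602] turn units [ 0.006  0.006 -0.004]
```

Call:
{"api": "carry_out", "payload": {"commands": [[[0,0,-0.2,0,0,0],[0,0,-0.4,0,0,0],[0,0,-0.4,0,0,0],[0,0,-0.25,0,0,0],[-0.13,-0.37,0,0,0,0],[-0.13,-0.37,0,0,0,0],[-0.13,-0.37,0,0,0,0],[-0.13,-0.37,0,0,0,0],[-0.13,-0.37,0,0,0,0],[-0.13,-0.37,0,0,0,0],[-0.13,-0.37,0,0,0,0],[-0.13,-0.37,0,0,0,0],[-0.13,-0.37,0,0,0,0],[-0.13,-0.37,0,0,0,0],[-0.13,-0.37,0,0,0,0],[-0.13,-0.37,0,0,0,0],[-0.1,-0.28,0,0,0,0],[0,0,0,0,0,0],[0,0,0,0,0,0],[0,0,0,0,0,0]]]}}

```text
clock: 6.42
position: [0.5054, -0.0953, 0.0553]
ee_rot: [0.034, 0.999, 0.0, -0.0]
ft_force: [-0.2, 1.2, -0.6]
grip_width: 0.666
grasp_force: 32.9
```

Run:
```python
from h import *
P=camera_params("wrist");togo([.506,-.096,.014])
im=camera("wrist")[:,:,::-1];cv2.imwrite("pics/w3.png",im)
t=camera("top")[:,:,::-1];cv2.imwrite("pics/t3.png",t)
```

```text
t 6.42 pos [ 0.5054 -0.0953  0.0553] f [-0.2  1.2 -0.6] shift units [-0.018 -0.016  1.033] turn units [ 0.005 -0.003  0.002]
```

View pics/w3.png

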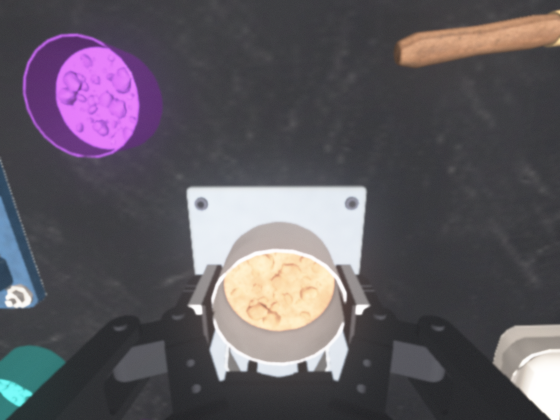

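The tin is held upright at (279,305) over the plate. The plate's front corners, at (188,187) and (366,187), line up with the hand.

Run:
```python
from h import *
P=camera_params("wrist")
a=atz("wrist",188,187,.008,P);b=atz("wrist",366,187,.008,P);print(a,b,np.linalg.norm(a-b),np.arctan2((a-b)[0],-(a-b)[1]))
m=(a+b)/2;ax=np.array([np.cos(YAW),np.sin(YAW)]);print("seat",m[:2]+.112*ax,"apron",m[:2]+.037*ax)
```

```text
[ 0.46545735 -0.14848623  0.008     ] [ 0.47298732 -0.03623636  0.008     ] 0.11250214677669529 -0.06698186647602894
seat [ 0.58096577 -0.0999379 ] apron [ 0.50613757 -0.09486428]
```

Call:
{"api": "carry_out", "payload": {"commands": [[[-0.02,0,0.3,0,0,0],[0,0,0.3,0,0,0],[0,0,0.2,0,0,0],[0,0,0.1,0,0,0],[0,0,0.08,0,0,0],[0,0,0.04,0,0,0],[0,0,0,0,0,0],[0,0,0,0,0,0],[0,0,0,0,0,0]]]}}

```text
clock: 7.27
position: [0.5066, -0.0963, 0.0147]
ee_rot: [0.034, 0.999, 0.0, 0.0]
ft_force: [0.1, 0.1, -1.2]
grip_width: 0.66
grasp_force: 32.9
```

Call:
{"api": "carry_out", "payload": {"commands": [[[0,0,0,0,0,0],[0,0,0,0,0,0],[0,0,0,0,0,0],[0,0,0,0,0,0],[0,0,0,0,0,0],[0,0,0,0,0,0],[0,0,-0.3,0,0,0],[0,0,-0.4,0,0,0],[0,0,-0.4,0,0,0],[0,0,-0.4,0,0,0],[0,0,-0.4,0,0,0],[0,0,0,0,0,0]]], "hand": -1}}

```text
clock: 8.27
position: [0.5082, -0.0967, 0.0943]
ee_rot: [0.034, 0.999, 0.0, 0.003]
ft_force: [0.7, 0.1, 0.6]
grip_width: 0.998
grasp_force: 0.0
```

Call:
{"api": "carry_out", "payload": {"commands": [[[0.2,0,0,0,0,0],[0.3,0,0,0,0,0],[0.3,0,0,0,0,0],[0.3,0,0,0,0,0],[0.3,0,0,0,0,0],[0,0,0,0,-0.5,0],[0,0,0,0,-0.5,0],[0,0,0,0,-0.5,0],[0,0,0,0,-0.5,0],[0,0,0,0,-0.5,0],[0,0,0,0,-0.5,0],[0,0,0,0,-0.5,0],[0,0,0,0,-0.5,0],[0,0,0,0,-0.5,0],[0,0,0,0,-0.5,0],[0,0,0,0,0,0],[0,0,0,0,0,0],[0,0,0,0,0,0],[0,0,0,0,0,0]]], "hand": 1}}

```text
clock: 9.85
position: [0.4513, -0.092, 0.0947]
ee_rot: [0.032, 0.975, -0.006, 0.222]
ft_force: [-0.7, 1.3, -0.1]
grip_width: -0.001
grasp_force: 0.0
```

Run:
```python
from h import *
ax=np.array([np.cos(YAW),np.sin(YAW)]);s=np.array([.581,-.1005])
o=get_obs();print((o["position"][:2]-s)@ax, (o["position"][:2]-s)@[-ax[1],ax[0]])
for d in(-.128,-.040):togo([*(s+d*ax),.020])
cv2.imwrite("pics/s4.png",camera("side")[:,:,::-1]);
t=camera("top")[:,:,::-1];cv2.imwrite("pics/t4.png",cv2.resize(t[120:330,200:480],None,fx=2.8,fy=2.8))
```

```text
-0.12995608868948672 -0.00025412891424072864
t 9.85 pos [ 0.4513 -0.092   0.0947] f [-0.7  1.3 -0.1] shift units [0.764 0.003 1.704] turn units [0.024 4.277 0.028]
t 9.85 pos [ 0.4513 -0.092   0.0947] f [-0.7  1.3 -0.1] shift units [-1.219 -0.005  2.657] turn units [0.024 4.277 0.028]
```

View pics/t4.png

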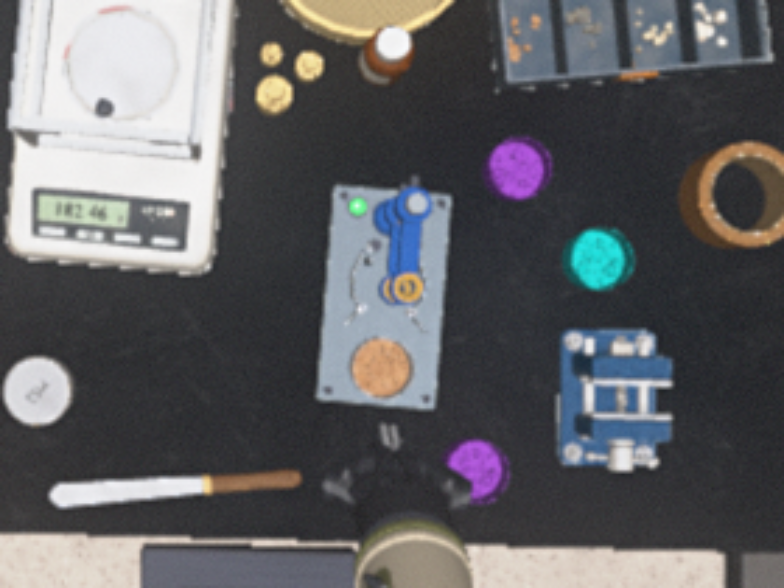

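The tin stands centred on the apron at crop (382,368), with the shut fingers lined up in front of it at (390,435).

Call:
{"api": "carry_out", "payload": {"commands": [[[0.13,0,0.28,0,0,0],[0.13,0,0.28,0,0,0],[0.13,0,0.28,0,0,0],[0.13,0,0.28,0,0,0],[0.13,0,0.28,0,0,0],[0.11,0,0.28,0,0,0],[0,0,0,0,0,0],[0,0,0,0,0,0],[0,0,0,0,0,0]]]}}

```text
clock: 10.7
position: [0.453, -0.0937, 0.0393]
ee_rot: [0.031, 0.974, -0.009, 0.222]
ft_force: [-1.6, 0.5, 0.4]
grip_width: -0.002
grasp_force: 0.0
```

Run:
```python
from h import *
ax=np.array([np.cos(YAW),np.sin(YAW)]);s=np.array([.581,-.1005])
for d in(-.078,-.040):togo([*(s+d*ax),.020])
```

```text
t 10.7 pos [ 0.453  -0.0937  0.0393] f [-1.6  0.5  0.4] shift units [-0.92   0.045  0.978] turn units [-0.029  4.285  0.04 ]
t 10.7 pos [ 0.453  -0.0937  0.0393] f [-1.6  0.5  0.4] shift units [-1.776  0.042  1.39 ] turn units [-0.029  4.285  0.04 ]
```

Run:
```python
from h import *
o=get_obs();print(o["joint_pos"].round(3),o["joint_velocities"].round(3))
```

```text
[ 0.616 -0.028 -0.483  2.416 -0.126  0.304  1.748] [-0.037 -0.012  0.015  0.    -0.003 -0.004  0.001]
```

Joint 4 is at its limit, so I'll lean less here and lean back again during the push.

Call:
{"api": "carry_out", "payload": {"commands": [[[0,0,0,0,0.5,0],[0,0,0,0,0.5,0],[0,0,0,0,0.5,0],[0,0,0,0,0.5,0],[0,0,0,0,0,0],[0,0,0,0,0,0],[0,0,0,0,0,0]]]}}

```text
clock: 11.28
position: [0.4527, -0.093, 0.0388]
ee_rot: [0.031, 0.992, -0.006, 0.12]
ft_force: [-0.7, -0.2, -0.4]
grip_width: -0.005
grasp_force: 0.0
```

Run:
```python
from h import *
ax=np.array([np.cos(YAW),np.sin(YAW)]);s=np.array([.581,-.1005])
o=get_obs();print(o["joint_pos"].round(3))
for d in(-.125,-.078,-.040):togo([*(s+d*ax),.020])
```

```text
[ 0.597  0.073 -0.493  2.253  0.05   0.584  1.579]
t 11.28 pos [ 0.4527 -0.093   0.0388] f [-0.7 -0.2 -0.4] shift units [0.026 0.031 0.479] turn units [-0.034  2.295  0.053]
t 11.28 pos [ 0.4527 -0.093   0.0388] f [-0.7 -0.2 -0.4] shift units [-1.116  0.025  0.758] turn units [-0.034  2.295  0.053]
t 11.28 pos [ 0.4527 -0.093   0.0388] f [-0.7 -0.2 -0.4] shift units [-2.038  0.02   0.984] turn units [-0.034  2.295  0.053]
```

Call:
{"api": "carry_out", "payload": {"commands": [[[0,0.03,0.16,0,0,0],[0,0,0.16,0,0,0],[0,0,0.16,0,0,0],[0,0,0,0,0,0],[-0.1,0,0.024,0,0,0],[-0.1,0,0.024,0,0,0],[-0.1,0,0.024,0,0,0],[-0.1,0,0.024,0,0,0],[-0.1,0,0.024,0,0,0],[-0.1,0,0.024,0,0,0],[-0.1,0,0.024,0,0,0],[-0.1,0,0.024,0,0,0],[-0.1,0,0.024,0,0,0],[-0.1,0,0.024,0,0,0],[0,0,0,0,0,0],[0,0,0,0,0,0]]]}}

```text
clock: 12.62
position: [0.4989, -0.0953, 0.0205]
ee_rot: [0.032, 0.992, -0.006, 0.119]
ft_force: [-0.5, 0.3, 0.0]
grip_width: 0.001
grasp_force: 0.0
```

Call:
{"api": "carry_out", "payload": {"commands": [[[0,0,0,0,-0.5,0],[0,0,0,0,-0.5,0],[0,0,0,0,-0.5,0],[0,0,0,0,-0.5,0],[0,0,0,0,-0.5,0],[0,0,0,0,-0.2,0],[0,0,0,0,0,0],[0,0,0,0,0,0],[0,0,0,0,0,0]]]}}

```text
clock: 13.37
position: [0.4992, -0.0954, 0.0209]
ee_rot: [0.03, 0.966, -0.01, 0.258]
ft_force: [0.8, 0.4, 0.5]
grip_width: -0.002
grasp_force: 0.0
```

Run:
```python
from h import *
ax=np.array([np.cos(YAW),np.sin(YAW)]);s=np.array([.581,-.1005])
o=get_obs();print(o["joint_pos"].round(3))
for d in(-.06,-.040):togo([*(s+d*ax),.020])
t=camera("top")[:,:,::-1];cv2.imwrite("pics/t5.png",cv2.resize(t[180:290,290:430],None,fx=4,fy=4))
```

```text
[ 0.59   0.108 -0.481  2.38   0.159  0.146  1.482]
t 13.37 pos [ 0.4992 -0.0954  0.0209] f [0.8 0.4 0.5] shift units [-0.464  0.01   0.293] turn units [-0.028  4.987  0.044]
t 13.37 pos [ 0.4992 -0.0954  0.0209] f [0.8 0.4 0.5] shift units [-0.898  0.008  0.543] turn units [-0.028  4.987  0.044]
```

View pics/t5.png

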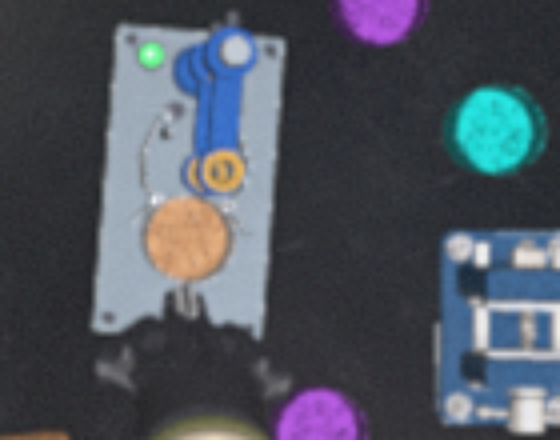

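The tin is upright and centred in the jaws' mouth at (188,238), with the fingers behind it at (186,298). I'll push on.

Call:
{"api": "carry_out", "payload": {"commands": [[[-0.065,0,0.039,0,0,0],[-0.065,0,0.039,0,0,0],[-0.065,0,0.039,0,0,0],[-0.065,0,0.039,0,0,0],[-0.065,0,0.039,0,0,0],[-0.065,0,0.039,0,0,0],[-0.065,0,0.039,0,0,0],[-0.065,0,0.039,0,0,0],[-0.065,0,0.039,0,0,0],[-0.065,0,0.039,0,0,0],[-0.065,0,0.039,0,0,0],[-0.065,0,0.039,0,0,0],[0,0,0,0,0,0],[0,0,0,0,0,0]]]}}

```text
clock: 14.58
position: [0.5357, -0.0975, 0.0201]
ee_rot: [0.03, 0.966, -0.01, 0.258]
ft_force: [0.3, 0.5, 0.3]
grip_width: -0.0
grasp_force: 0.0
```

Run:
```python
from h import *
ax=np.array([np.cos(YAW),np.sin(YAW)]);s=np.array([.581,-.1005])
o=get_obs();print(o["joint_pos"].round(3), (o["position"][:2]-s)@ax)
for d in(-.039,):togo([*(s+d*ax),.020])
```

```text
[ 0.487  0.176 -0.391  2.302  0.267  0.159  1.375] -0.045386439902949695
t 14.58 pos [ 0.5357 -0.0975  0.0201] f [0.3 0.5 0.3] shift units [-0.137  0.     0.082] turn units [-0.024  4.996  0.047]
```

Call:
{"api": "carry_out", "payload": {"commands": [[[-0.035,0,0.02,0,0,0],[-0.035,0,0.02,0,0,0],[-0.035,0,0.02,0,0,0],[-0.035,0,0.02,0,0,0],[0,0,0,0,0,0],[0,0,0,0,0,0]]]}}

```text
clock: 15.08
position: [0.5414, -0.0981, 0.0198]
ee_rot: [0.03, 0.966, -0.01, 0.258]
ft_force: [0.4, 0.6, -0.7]
grip_width: 0.0
grasp_force: 0.0
```

Run:
```python
from h import *
t=camera("top")[:,:,::-1];t=cv2.resize(t[185:275,305:375],None,fx=6,fy=6,interpolation=2)
s=camera("side")[:,:,::-1];s=cv2.resize(s[170:300,270:370],None,fx=3.8,fy=4.154,interpolation=2)
cv2.imwrite("pics/t6.png",np.hstack([t,s[:540]]))
```

```text
(no output)
```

View pics/t6.png

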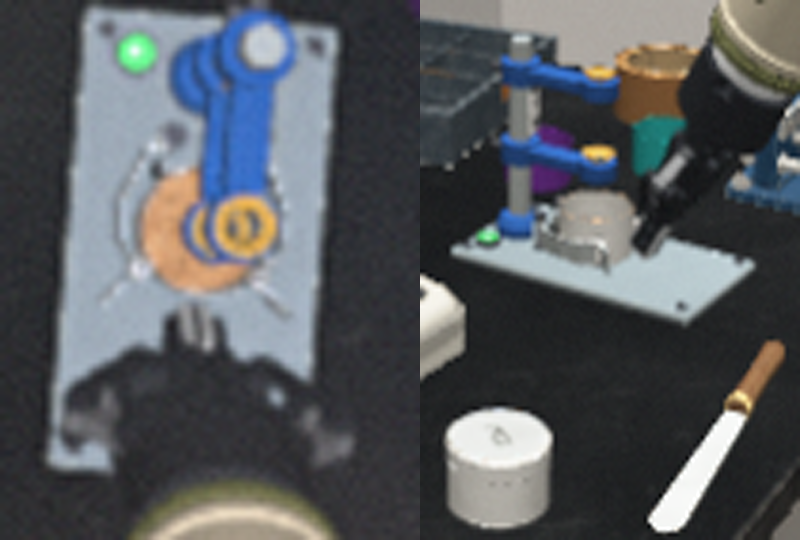

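The tin sits between the jaws, past the rollers, with its front rim at about (195,291) in the crop and a small gap to the fingers. I'll check those numbers and nudge until I feel the stops.

Run:
```python
from h import *
ax=np.array([np.cos(YAW),np.sin(YAW)]);s=np.array([.581,-.1005])
for d in(-.0295,-.0345):
  for z in (.044,.026): print(d,z,(proj("top",[*(s+d*ax),z])-[305,185]+.5)*6-.5)
print(proj("top",[*(s),.044])*6-[305*6,185*6])
```

```text
-0.0295 0.044 [200.57183039 297.8584493 ]
-0.0295 0.026 [194.60007988 297.59323406]
-0.0345 0.044 [199.63002483 309.12504342]
-0.0345 0.026 [193.67241169 308.67511821]
[203.61907247 228.98655143]
```

Call:
{"api": "carry_out", "payload": {"commands": [[[-0.035,0,0.02,0,0,0],[-0.035,0,0.02,0,0,0],[0,0,0,0,0,0]]]}}

```text
clock: 15.43
position: [0.545, -0.0984, 0.0199]
ee_rot: [0.03, 0.966, -0.01, 0.258]
ft_force: [-0.2, 0.5, 0.9]
grip_width: -0.001
grasp_force: 0.0
```

Call:
{"api": "carry_out", "payload": {"commands": [[[-0.03,0,0.017,0,0,0],[-0.03,0,0.017,0,0,0],[0,0,0,0,0,0]]]}}

```text
clock: 15.68
position: [0.5462, -0.0986, 0.0191]
ee_rot: [0.031, 0.966, -0.01, 0.257]
ft_force: [-9.2, 0.1, 7.3]
grip_width: 0.003
grasp_force: 4.6
```

Call:
{"api": "carry_out", "payload": {"commands": [[[0.13,0,-0.07,0,0,0],[0.2,0,-0.12,0,0,0],[0.2,0,-0.12,0,0,0],[0.2,0,-0.12,0,0,0],[0.2,0,-0.12,0,0,0],[0.2,0,-0.12,0,0,0],[0,0,-0.4,0,0.6,0],[0,0,-0.4,0,0.6,0],[0,0,-0.4,0,0.6,0],[0,0,-0.4,0,0.6,0],[0,0,-0.4,0,0.6,0],[0,0,-0.4,0,0.6,0],[0,0,-0.4,0,0.6,0],[0,0,-0.4,0,0.6,0],[0,0,-0.4,0,0.2,0],[0,0,-0.4,0,0,0],[0,0,0,0,0,0],[0,0,0,0,0,0],[0,0,0,0,0,0]]], "hand": -1}}

```text
clock: 17.27
position: [0.4561, -0.0921, 0.1726]
ee_rot: [0.032, 0.999, -0.002, -0.001]
ft_force: [0.2, 0.0, -0.3]
grip_width: 1.0
grasp_force: 0.0
```

Run:
```python
from h import *
for k in range(4): t=camera("top")[:,:,::-1]
togo([.4807,.4322,.26])
t=cv2.resize(t[185:265,305:375],None,fx=7,fy=7,interpolation=2)
ax=np.array([np.cos(YAW),np.sin(YAW)]);ay=np.array([-ax[1],ax[0]]);s=np.array([.581,-.1005])
t=t.copy()
pts=np.array([(proj("top",[*(s+.0295*(np.cos(a)*ax+np.sin(a)*ay)),.044])-[305,185]+.5)*7-.5 for a in np.linspace(0,6.28,60)])
u=t.copy();cv2.polylines(u,[pts.astype(np.int32)],True,(0,0,255),1)
r=np.hstack([t,u]);cv2.imwrite("pics/t7.png",cv2.resize(r,(800,457)))
```

```text
t 17.47 pos [ 0.4564 -0.0921  0.1727] f [0.2 0.  0.7] shift units [ 0.24  13.11  -2.229] turn units [-0.035 -0.025  0.034]
```

View pics/t7.png

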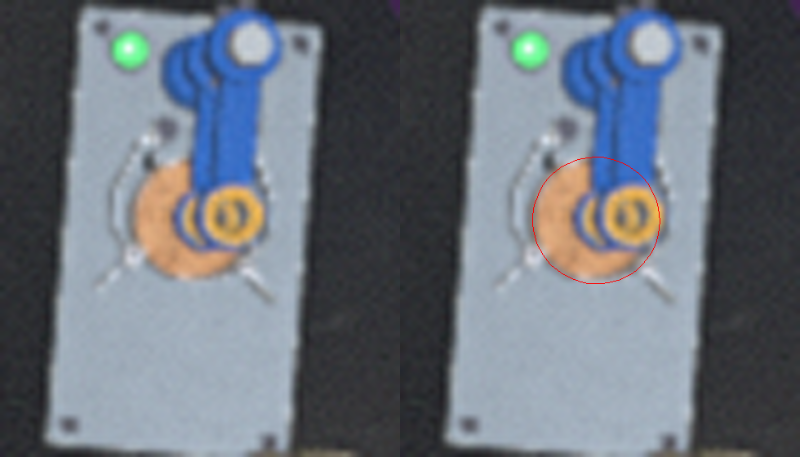

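The tin is home: its soil circle lies inside the predicted rim ring in the right half, at about (597,218). Next I'll locate the red knob from both fixed cameras with image code.

```bash
cat >> h.py <<'E'
def cblob(a,box,col):
    x0,y0,x1,y1=box;h=cv2.cvtColor(np.ascontiguousarray(a[y0:y1,x0:x1]),cv2.COLOR_BGR2HSV);H,S,V=[h[...,i].astype(int) for i in range(3)]
    m=(((H<7)|(H>172)) if col=="red" else ((H>100)&(H<125)))&(S>140)&(V>50)
    n,l,st,c=cv2.connectedComponentsWithStats(m.astype(np.uint8));i=1+np.argmax(st[1:,4]);return c[i]+[x0,y0],st[i]
def tri(obs):
    A=np.zeros((3,3));b=np.zeros(3)
    for n,u,P in obs:
        o,d=ray(n,*u,P);d/=np.linalg.norm(d);M=np.eye(3)-np.outer(d,d);A+=M;b+=M@o
    return np.linalg.solve(A,b)
E
python3 - <<'E'
from h import *
np.set_printoptions(precision=4,suppress=True)
t=cv2.imread("pics/top0.png");s=cv2.imread("pics/side0.png")
for c in("red","blue"):
    bt=cblob(t,(105,240,180,275),c);bs=cblob(s,(222,232,270,275),c);print(c,bt,bs)
    print(tri([("top",bt[0],None),("side",bs[0],None)]),"top@.166",atz("top",*bt[0],.166),"@.180",atz("top",*bt[0],.18))
print(get_obs()["joint_pos"].round(3))
E
```

```text
red (array([119.9487, 259.6538]), array([ 8, 15, 14, 10, 78], dtype=int32)) (array([235.6047, 259.0814]), array([  8,  19,  12,  17, 172], dtype=int32))
[0.4803 0.4343 0.1662] top@.166 [0.4796 0.4339 0.166 ] @.180 [0.4807 0.4285 0.18  ]
blue (array([143.375 , 254.9107]), array([33, 11, 11,  9, 56], dtype=int32)) (array([247.2468, 246.9545]), array([ 19,   6,  13,  17, 154], dtype=int32))
[0.4927 0.3789 0.1662] top@.166 [0.4921 0.3786 0.166 ] @.180 [0.4931 0.374  0.18  ]
[ 0.688  0.065 -0.603  1.914  0.044  1.177  1.576]
```

Call:
{"api": "carry_out", "payload": {"commands": [[[0,0,-0.16,0,0,0.875],[0,0,-0.16,0,0,0.875],[0,0,-0.16,0,0,0.875],[0,0,-0.16,0,0,0.875],[0,0,-0.16,0,0,0.875],[0,0,-0.16,0,0,0.875],[0,0,-0.16,0,0,0.875],[0,0,-0.16,0,0,0.875],[0,0,-0.16,0,0,0.875],[0,0,-0.16,0,0,0.875],[0,0,-0.16,0,0,0.875],[0,0,-0.16,0,0,0.875],[0,0,-0.16,0,0,0.875],[0,0,-0.16,0,0,0.875],[0,0,0,0,0,0],[0,0,0,0,0,0]]]}}

```text
clock: 18.8
position: [0.4571, -0.0917, 0.2628]
ee_rot: [0.623, 0.783, -0.002, 0.0]
ft_force: [-0.3, -0.3, -0.1]
grip_width: 1.0
grasp_force: 0.0
```

```bash
python3 -c "
from h import *
togo([.4803,.4343,.26],-np.deg2rad(77.4))"
```

```text
t 18.8 pos [ 0.4571 -0.0917  0.2628] f [-0.3 -0.3 -0.1] shift units [12.685  3.521  0.019] turn units [-0.025  0.031  0.065]
```

Call:
{"api": "carry_out", "payload": {"commands": [[[0.7,0.195,0,0,0,0],[0.7,0.195,0,0,0,0],[0.7,0.195,0,0,0,0],[0.7,0.195,0,0,0,0],[0.7,0.195,0,0,0,0],[0.7,0.195,0,0,0,0],[0.7,0.195,0,0,0,0],[0.7,0.195,0,0,0,0],[0.7,0.195,0,0,0,0],[0.7,0.195,0,0,0,0],[0.7,0.195,0,0,0,0],[0.7,0.195,0,0,0,0],[0.7,0.195,0,0,0,0],[0.7,0.195,0,0,0,0],[0.7,0.195,0,0,0,0],[0.7,0.195,0,0,0,0],[0.7,0.195,0,0,0,0],[0.7,0.195,0,0,0,0]]]}}

```text
clock: 20.3
position: [0.482, 0.432, 0.2598]
ee_rot: [0.622, 0.783, -0.003, 0.0]
ft_force: [0.4, -1.1, 0.7]
grip_width: 0.998
grasp_force: 0.0
```

Call:
{"api": "carry_out", "payload": {"commands": [[[0.05,0,0,0,0,0],[0,0,0,0,0,0],[0,0,0,0,0,0],[0,0,0,0,0,0],[0,0,0,0,0,0]]]}}

```text
clock: 20.72
position: [0.4825, 0.4314, 0.2611]
ee_rot: [0.624, 0.781, -0.002, 0.001]
ft_force: [-0.4, -0.0, -0.3]
grip_width: 1.001
grasp_force: 0.0
```

Run:
```python
from h import *
togo([.4803,.4343,.151],-np.deg2rad(77.4))
P=camera_params("wrist");im=camera("wrist")[:,:,::-1].copy()
print(get_obs()["joint_pos"].round(3))
for c,X in(("red",[.4803,.4343,.166]),("blue",[.4927,.3789,.166])):
    b=cblob(im,(0,0,560,420),c);print(c,b,proj("wrist",X,P),atz("wrist",*b[0],.17,P))
```

```text
t 20.72 pos [0.4825 0.4314 0.2611] f [-0.4 -0.  -0.3] shift units [ 0.094 -0.032  2.752] turn units [-0.02   0.039  0.027]
[-0.196  0.512 -0.888  1.31   0.392  1.501 -0.824]
red (array([275.84651899, 213.66772152]), array([261, 198,  30,  34, 632], dtype=int32)) [276.51304296 213.52261296] [0.47953785 0.43539131 0.17      ]
blue (array([275.71180556, 282.71875   ]), array([264, 273,  25,  22, 288], dtype=int32)) [276.48963682 275.1901668 ] [0.49318324 0.37379014 0.17      ]
```

Call:
{"api": "carry_out", "payload": {"commands": [[[0.095,-0.03,0.3,-0.02,0.04,0],[0,0,0.3,0,0,0],[0,0,0.3,0,0,0],[0,0,0.3,0,0,0],[0,0,0.3,0,0,0],[0,0,0.3,0,0,0],[0,0,0.3,0,0,0],[0,0,0.3,0,0,0],[0,0,0.2,0,0,0],[0,0,0.1,0,0,0],[0,0,0.05,0,0,0],[0,0,0,0,0,0],[0,0,0,0,0,0],[0,0,0,0,0,0],[0,0,0,0,0,0]]]}}

```text
clock: 22.02
position: [0.4799, 0.4364, 0.1516]
ee_rot: [0.624, 0.782, 0.001, -0.0]
ft_force: [-0.2, -0.2, 0.3]
grip_width: 1.0
grasp_force: 0.0
```

```bash
python3 -c "
from h import *
togo([.4803,.4343,.151],-np.deg2rad(77.4))"
```

```text
t 22.02 pos [0.4799 0.4364 0.1516] f [-0.2 -0.2  0.3] shift units [-0.055 -0.001  0.016] turn units [ 0.003 -0.013  0.037]
```

Call:
{"api": "carry_out", "payload": {"commands": [[[-0.05,0,0,0,0,0],[0,0,0,0,0,0],[0,0,0,0,0,0]]]}}

```text
clock: 22.27
position: [0.4803, 0.4341, 0.1512]
ee_rot: [0.624, 0.782, 0.0, -0.0]
ft_force: [0.1, -0.0, 0.7]
grip_width: 1.002
grasp_force: 0.0
```

Call:
{"api": "carry_out", "payload": {"commands": [[[0,0,0,0,0,0],[0,0,0,0,0,0],[0,0,0,0,0,0],[0,0,0,0,0,0],[0,0,0,0,0,0],[0,0,0,0,0,0],[0,0,0,0,0,0],[0,0,0,0,0,0],[0,0,0,0,0,0],[0,0,0,0,0,0],[0,0,0,0,0,0],[0,0,0,0,0,0]]], "hand": 1, "force": 60}}

```text
clock: 23.27
position: [0.4801, 0.4343, 0.1512]
ee_rot: [0.624, 0.782, 0.0, -0.001]
ft_force: [-1.6, -0.9, 5.0]
grip_width: 0.258
grasp_force: 58.8
```

```bash
python3 -c "
from h import *
togo([.581,-.1005,.32],-np.deg2rad(77.4))"
```

```text
t 23.27 pos [0.4801 0.4343 0.1512] f [-1.6 -0.9  5. ] shift units [-13.593  -0.51   -4.234] turn units [-0.003 -0.01   0.038]
```

Call:
{"api": "carry_out", "payload": {"commands": [[[0,0,-0.1,0,0,0],[0,0,-0.2,0,0,0],[0,0,-0.3,0,0,0],[0,0,-0.3,0,0,0],[0,0,-0.3,0,0,0],[0,0,-0.3,0,0,0],[0,0,-0.3,0,0,0],[0,0,-0.3,0,0,0],[0,0,-0.3,0,0,0],[0,0,-0.3,0,0,0],[0,0,-0.3,0,0,0],[0,0,-0.3,0,0,0],[0,0,-0.3,0,0,0],[0,0,-0.3,0,0,0],[0,0,-0.3,0,0,0],[0,0,-0.3,0,0,0],[0,0,-0.2,0,0,0],[0,0,0,0,0,0],[0,0,0,0,0,0]]]}}

```text
clock: 24.85
position: [0.4802, 0.4343, 0.3392]
ee_rot: [0.624, 0.782, 0.0, -0.001]
ft_force: [0.6, -0.0, -0.9]
grip_width: 0.26
grasp_force: 58.8
```

Run:
```python
from h import *
togo([.581,-.1005,.34],-np.deg2rad(77.4))
im=camera("side")[:,:,::-1].copy();o=get_obs()["position"];cv2.imwrite("pics/s8.png",im)
p=proj("side",o+[0,0,.015]);x,y=p.astype(int);print(p,proj("side",o-[0,0,.133]))
try:print(cblob(im,(x-30,y-30,x+30,y+30),"red"))
except Exception as e:print(e)
```

```text
t 24.85 pos [0.4802 0.4343 0.3392] f [ 0.6 -0.  -0.9] shift units [-13.596  -0.512  -0.037] turn units [-0.002 -0.011  0.038]
[232.34476066 161.47114246] [235.39105558 239.79856317]
(array([229.14705882, 160.83529412]), array([ 22,  21,  11,  18, 170], dtype=int32))
```

Call:
{"api": "carry_out", "payload": {"commands": [[[-0.3,0.0,0,0,0,0],[-0.6,0,0,0,0,0],[-0.7,0,0,0,0,0],[-0.7,0,0,0,0,0],[-0.7,0,0,0,0,0],[-0.7,-0.05,0,0,0,0],[-0.7,-0.05,0,0,0,0],[-0.7,-0.05,0,0,0,0],[-0.7,-0.05,0,0,0,0],[-0.7,-0.05,0,0,0,0],[-0.7,-0.05,0,0,0,0],[-0.7,-0.05,0,0,0,0],[-0.7,-0.05,0,0,0,0],[-0.7,-0.05,0,0,0,0],[-0.7,-0.05,0,0,0,0],[-0.7,0,0,0,0,0],[-0.7,0,0,0,0,0],[-0.7,0,0,0,0,0],[-0.7,0,0,0,0,0],[-0.5,0,0,0,0,0]]]}}

```text
clock: 26.57
position: [0.5786, -0.0923, 0.3374]
ee_rot: [0.625, 0.781, -0.001, -0.001]
ft_force: [0.5, 0.1, -1.4]
grip_width: 0.258
grasp_force: 58.9
```

Call:
{"api": "carry_out", "payload": {"commands": [[[-0.3,0,0,0,0,0],[0,0,0,0,0,0],[0,0,0,0,0,0],[0,0,0,0,0,0],[0,0,0,0,0,0],[0,0,0,0,0,0]]]}}

```text
clock: 27.07
position: [0.5814, -0.0994, 0.3388]
ee_rot: [0.623, 0.782, 0.0, -0.0]
ft_force: [-0.6, 1.0, -1.5]
grip_width: 0.259
grasp_force: 58.9
```

Run:
```python
from h import *
togo([.581,-.1005,.34],-np.deg2rad(77.4))
```

```text
t 27.07 pos [ 0.5814 -0.0994  0.3388] f [-0.6  1.  -1.5] shift units [-0.025 -0.016 -0.031] turn units [-0.002 -0.008  0.055]
```

Run:
```python
from h import *
np.set_printoptions(precision=4,suppress=True)
def brass(a,box):
    x0,y0,x1,y1=box;h=cv2.cvtColor(np.ascontiguousarray(a[y0:y1,x0:x1]),cv2.COLOR_BGR2HSV)
    m=((h[...,0]>12)&(h[...,0]<32)&(h[...,1]>90)&(h[...,2]>90)).astype(np.uint8)
    n,l,st,c=cv2.connectedComponentsWithStats(m);return [(c[i]+[x0,y0],st[i]) for i in range(1,n) if st[i,4]>8]
t=cv2.imread("pics/top0.png")
for b in brass(t,(330,205,360,235)):print("top",b)
o=get_obs()["position"];im=camera("side")[:,:,::-1].copy();cv2.imwrite("pics/s9.png",im)
E=[.581,-.1005,.145];L=[.581,-.1005,.085]
for X in(E,L,o-[0,0,.133],o):print(proj("side",X))
e=proj("side",E).astype(int)
for b in brass(im,(e[0]-20,e[1]-10,e[0]+20,e[1]+45)):print("side",b)
r=cv2.imread("pics/s8.png");d=cv2.absdiff(im,r).max(2)
tp=proj("side",o-[0,0,.133]).astype(int)
print(tp);print(d[tp[1]-14:tp[1]+8,tp[0]-10:tp[0]+11])
```

```text
top (array([345.3387, 222.2742]), array([11, 13, 10, 10, 62], dtype=int32))
[317.5374 187.2488]
[317.0887 206.7478]
[317.6789 167.007 ]
[318.628  120.5659]
side (array([328.512, 189.188]), array([ 17,   4,  23,  18, 250], dtype=int32))
side (array([316.8333, 205.9583]), array([16, 28,  9,  3, 24], dtype=int32))
[317 167]
[[ 6  6  6  7  7  9  9  5  8 34 63 66 31  9  6  7  9  7  6  5  5]
 [ 9  5  7  7  6  6  6  6  7 32 63 66 29  8  4  6  9  7  8  6  8]
 [ 6  6  5  6  8  7  8  6  8 35 61 65 28  6  5  7  6  7  7  5  6]
 [ 7  8  7  8 11  6  6  4  8 33 62 65 31  8  8  5  5  7  8  5  6]
 [ 7  6  6  5  4  6  9  9  7 31 62 65 28  6  7  7  8  9  9  7  5]
 [ 8  6  5  6  8  5  6  7  9 30 61 64 27  8  8  7  8  4  7  6  8]
 [ 5  7  6  4  6  6  7  6  5 34 61 64 30  6  9  7  7  7 10  7  6]
 [ 6  5  6  8  4  5  7  7  6 35 63 65 29  6  5  7  7  6  6  7  5]
 [ 7  7  8  6  8  8  7  7  4 34 62 63 30  6  8  5  8  7  6  6  6]
 [ 7  7  7  7  5  7  3  5  6 32 62 65 29  6  4  7  9  4  6  7  5]
 [ 8  8  8  7  5  7  6  5  7 33 58 62 34  9  6  6  4  8  6  5  7]
 [ 8  6  9  7  5  7  6  7  7 32 60 68 30  8  7  5  9  7  8  7  7]
 [ 5  6  7  6  5  7  5  6  6 30 59 66 34  6  5  5  7  4  5  8  7]
 [ 7  6  5  3  8  3  8  9  8 40 73 58 22  8  5  9  6  7  5  7  7]
 [ 4  5  5  7  8  5  6  4  5 32 62 29  6  6  6  6  5  7  7  6  4]
 [ 6  3  7  8  7  4  7  4  9  7  3  8  4  7  5  6  9  5  7  8  7]
 [ 7  6  7  8  5  8  6  6  7  8  6  8  9  6  4  7  7  6  3  9  5]
 [ 5  9  5  8  6  5  7  8  6  5  5  6  6  8  9  8  7  5  6  6  6]
 [ 8  6  9  6  8  6  6  9  5  5  4  3  7  7  8  8  8  7  7  6  7]
 [ 5  5  5  5  8  5  6  6  7  4  6  7  5  6  6  5  8  8  7  4  4]
 [ 4  8  6  7  4  6  8  6  6  8  6  9  8  7  6  6  7  8  5  6  8]
 [ 8  8  5  5  7  7  6  6  8  7  6  7  2  5  5  7  8  6  6  7  5]]
```

The rod is vertical at column 317.5 in the side view, against 317.5 predicted for the eye. The lower brass mouth shows at 316.8, so the two are aligned within about 1 mm. I'll go down to just above the mouth.

Call:
{"api": "carry_out", "payload": {"commands": [[[-0.03,-0.015,0,0,0,0],[0,0,0.2,0,0,0],[0,0,0.25,0,0,0],[0,0,0.25,0,0,0],[0,0,0.25,0,0,0],[0,0,0.2,0,0,0],[0,0,0.15,0,0,0],[0,0,0,0,0,0],[0,0,0,0,0,0],[0,0,0,0,0,0]]]}}

```text
clock: 27.95
position: [0.5813, -0.102, 0.287]
ee_rot: [0.624, 0.782, 0.0, -0.0]
ft_force: [-0.3, 0.4, -0.3]
grip_width: 0.262
grasp_force: 58.9
```

Run:
```python
from h import *
togo([.581,-.1007,.262],-np.deg2rad(77.4))
```

```text
t 27.95 pos [ 0.5813 -0.102   0.287 ] f [-0.3  0.4 -0.3] shift units [ 0.034 -0.001  0.625] turn units [ 0.002 -0.007  0.037]
```

Call:
{"api": "carry_out", "payload": {"commands": [[[0.032,0,0,0,0,0],[0,0,0.08,0,0,0],[0,0,0.08,0,0,0],[0,0,0.08,0,0,0],[0,0,0.08,0,0,0],[0,0,0.08,0,0,0],[0,0,0.08,0,0,0],[0,0,0.08,0,0,0],[0,0,0,0,0,0],[0,0,0,0,0,0]]]}}

```text
clock: 28.78
position: [0.5807, -0.1008, 0.2639]
ee_rot: [0.624, 0.782, 0.0, -0.001]
ft_force: [0.0, 1.2, -0.7]
grip_width: 0.262
grasp_force: 58.9
```

Run:
```python
from h import *
togo([.581,-.1007,.23],-np.deg2rad(77.4))
```

```text
t 28.78 pos [ 0.5807 -0.1008  0.2639] f [ 0.   1.2 -0.7] shift units [0.    0.007 0.848] turn units [-0.008 -0.01   0.037]
```

Call:
{"api": "carry_out", "payload": {"commands": [[[0,0,0.1,0,0,0],[0,0,0.1,0,0,0],[0,0,0.1,0,0,0],[0,0,0.1,0,0,0],[0,0,0.1,0,0,0],[0,0,0.1,0,0,0],[0,0,0.1,0,0,0],[0,0,0.1,0,0,0],[0,0,0.05,0,0,0],[0,0,0,0,0,0],[0,0,0,0,0,0]]]}}

```text
clock: 29.7
position: [0.5808, -0.1008, 0.2301]
ee_rot: [0.624, 0.782, 0.0, -0.001]
ft_force: [-0.7, 0.9, -1.2]
grip_width: 0.262
grasp_force: 58.9
```

Run:
```python
from h import *
togo([.581,-.1007,.20],-np.deg2rad(77.4))
```

```text
t 29.7 pos [ 0.5808 -0.1008  0.2301] f [-0.7  0.9 -1.2] shift units [0.    0.005 0.753] turn units [-0.005 -0.009  0.036]
```

Lateral forces are still negligible, so I'll go on into the lower eye.

Call:
{"api": "carry_out", "payload": {"commands": [[[0,0,0.08,0,0,0],[0,0,0.08,0,0,0],[0,0,0.08,0,0,0],[0,0,0.08,0,0,0],[0,0,0.08,0,0,0],[0,0,0.08,0,0,0],[0,0,0.08,0,0,0],[0,0,0.08,0,0,0],[0,0,0.08,0,0,0],[0,0,0,0,0,0],[0,0,0,0,0,0]]]}}

```text
clock: 30.62
position: [0.5807, -0.1007, 0.2011]
ee_rot: [0.624, 0.782, 0.0, -0.001]
ft_force: [0.3, 0.7, -1.0]
grip_width: 0.261
grasp_force: 58.9
```

Run:
```python
from h import *
togo([.581,-.1007,.172],-np.deg2rad(77.4))
o=get_obs()["position"];im=camera("side")[:,:,::-1].copy();cv2.imwrite("pics/s10.png",im)
k=proj("side",o+[0,0,.015]);x,y=k.astype(int);print("knob pred",k,proj("side",o-[0,0,.133]))
try:print(cblob(im,(x-25,y-25,x+25,y+25),"red"))
except Exception as e:print(e)
```

```text
t 30.62 pos [ 0.5807 -0.1007  0.2011] f [ 0.3  0.7 -1. ] shift units [-0.003  0.008  0.728] turn units [-0.007 -0.01   0.037]
knob pred [318.19057081 163.40990836] [317.08506867 212.12662437]
(array([317., 163.]), array([21, 20,  7, 11, 71], dtype=int32))
```

Call:
{"api": "carry_out", "payload": {"commands": [[[0,0,0.1,0,0,0],[0,0,0.1,0,0,0],[0,0,0.1,0,0,0],[0,0,0.1,0,0,0],[0,0,0.1,0,0,0],[0,0,0.08,0,0,0],[0,0,0.06,0,0,0],[0,0,0.06,0,0,0],[0,0,0.05,0,0,0],[0,0,0,0,0,0],[0,0,0,0,0,0],[0,0,0,0,0,0],[0,0,0,0,0,0]]]}}

```text
clock: 31.75
position: [0.5809, -0.1007, 0.1715]
ee_rot: [0.624, 0.782, 0.0, -0.0]
ft_force: [-0.0, 0.5, -2.2]
grip_width: 0.263
grasp_force: 58.9
```

Run:
```python
from h import *
togo([.581,-.1007,.171],-np.deg2rad(77.4))
for _ in range(4): im=camera("side")[:,:,::-1].copy()
ref=cv2.imread("pics/s9.png")
o=get_obs();p=o["position"];print(p.round(4),o["joint_velocities"].round(4),o["ft_force"].round(1))
lo=proj("side",[.581,-.1007,.066]);ri=proj("side",[.581,-.1007,.044]);tp=proj("side",p-[0,0,.133]);print(lo,ri,tp)
d=cv2.absdiff(im,ref).max(2);c=int(tp[0]);r0=int(lo[1])-14;print(r0,c-7);print(d[r0:int(tp[1])+12,c-7:c+8])
```

```text
t 31.75 pos [ 0.5809 -0.1007  0.1715] f [-0.   0.5 -2.2] shift units [-0.001  0.003  0.013] turn units [-0.002 -0.007  0.037]
[ 0.5808 -0.1007  0.1714] [ 0.0003  0.0002 -0.0012  0.0009  0.0001 -0.0012  0.0005] [-0.9 -0.5 -1.5]
[316.97666541 212.78542305] [316.81082312 219.72942634] [316.82634453 221.48892103]
198 309
[[  4   4   2   2   2   4  32  63  79  54  14   1   4   2   3]
 [  2   2   1   2   2   2  28  64  80  58  15   4   1   1   2]
 [  3   2   1   5   1   4  35  73  82  59  17   3   6   1   2]
 [  1   3   1   4   1   3  44  81  83  59  16   5   1   2   2]
 [  1   2   3   2   1   0  46  81  82  57  15   3   2   2   2]
 [  2   2   4   1   3   3  52  80  82  56  15   5   3   4   2]
 [  1   2   1   3   4   2  41  75  71  45  14   2   2   2   3]
 [  1   2   4   3   2   4  34  77  75  51  11   3   1   2   4]
 [  2   2   2   1   1   1  46 131 127  68  14   3   3   2   2]
 [  1   3   2   1   3   2  41  76  80  57   9   3   2   4   2]
 [  2   1   2   3   1   2   8  21  28  10   1   2   2   1   1]
 [  2   2   1   2   3   3   1   2   3   2   1   3   2   2   3]
 [  1   3   3   4   2   1
[... 724 characters left out ...]
2   3]
 [  1   3   2   1   1   2   2   8   5   2   4   1   2   2   2]
 [  1   4   3   3   1   2   2   3   1   2   1   2   2   1   3]
 [  1   2   2   1   3   3   5   3   1   1   2   1   2   3   4]
 [  2   2   1   1   3   1   2   1   2   2   2   4   1   2   1]
 [  1   3   2   2   2   1   1   1   3   1   2   2   2   2   2]
 [  2   4   1   2   4   2   2   1   1   1   2   3   1   1   3]
 [  1   1   2   1   2   3   4   2   2   2   1   2   1   2   1]
 [  1   2   3   1   2   2   2   3   2   2   2   1   1   2   3]
 [  1   2   6   4   3   2   2   2   0   2   2   1   2   0   3]
 [  2   1   1   4   3   1   2   3   1   3   3   3   3   1   2]
 [  1   1   1   4   1   1   1   3   3   4   2   1   1   4   3]]
```

The rod shows through both eyes, with its end at row 221 as predicted (tip at z of about 0.038, some 6 mm below the rim). The arm is still and the forces are small.

```bash
python3 -c "
from workcell import *
print(hand_in())"
```

```text
the job is handed in; nothing more can be done
None
```

The job is handed in at about 32 s (no verdict shown): by measurement the tin is home in the clip, and the red plunger is held upright through both eyes with its end about 6 mm below the rim.

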